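# Load a jar into the lift rack of a jar bath

## Robot

A 7-joint arm with a two-finger parallel gripper is mounted at the origin on a cart in front of the work surface, level with it; the furniture and walls round the work are solid. World frame = base frame: x ahead of the robot, y to its left, z up, the work surface at z = 0. Lengths are in m, angles in rad, forces in N, time in s.
With the tool pointing down it reaches from about 0.35 to 0.9 m from the base axis. Payload 8.1 kg.
Tool frame: the origin (TCP) lies at the centre of the arm's flange, where the gripper is bolted on; the fingertips stand 178 mm ahead of it and the grasp point (between the pads) lies 159 mm ahead of it; x points along the fingers, z is the direction in which the jaws open and shut, and the axes are right-handed (so a half turn about x gives the same grasp; the last joint's range is limited). The gripper opens to 92 mm and grips with 3 to 60 N. Pads are 19 mm wide; open, the fingers measure 130 mm over their backs; the gripper's body (75 mm by 190 mm) begins 47 mm behind the grasp point.
Start: joints at [1.001, 0.434, 0.025, 1.573, -0.012, 1.134, -0.075], TCP at [0.281, -0.558, 0.405] pointing down, gripper open.
Joint ranges: [-2.62, 2.62], [-0.44, 2.09], [-1.27, 1.32], [0.08, 2.57], [-1.32, 4.46], [0.12, 2], [-2.74, 2.74]. Speed limits (rad/s): [2.22, 2.22, 3.01, 3.01, 3.14, 3.14, 3.14].

## Interface

Orientations are given as a rotation vector (axis times angle).
In Python, from cell import arm, get_image, search_frame, pinpoint gives the robot as it stands.
- The arm moves only by the tool arm_command, never from a script. Its argument "motion" is a list of rows, each a list of 7 numbers: the finger opening in mm, from 0 to 91.8, then the shift along the tool's x, y, z in mm, then the turn, a rotation vector about the tool's x, y, z in degrees. In form: [[fingers, x, y, z, ax, ay, az], ...]. A call has 1 to 5 rows; each row shifts and turns the commanded pose from where the row before left it, along the tool's axes as they then stand; what a row does not reach is not made up. A row lasts 1/8 s, in which the tool goes at most 62.5 mm and 10.7 degrees, less where a joint would pass 70% of its speed; a pose out of reach is approached as far as the arm can. A call with a gripper value outside its range is refused whole. The fingers move at their own pace and stop on an object; "newtons" is the grip in N (left out, the last holds). Time passes only in rows, so rows that do not move let the fingers close. It gives the time, the measured TCP pose, the force and the opening at its end, in the units of the state.
- arm.observe(): the state, without advancing time (a new reading comes with each control period).
- get_image(name): name is "scene" or "top"; returns a dict with "frame" (480x640x3 uint8, red, green, blue), "range_z" (480x640 float32, m along the optical axis (not along the pixel's ray), 0 where there is no reading), "K" (3x3 intrinsics, pixels), "origin" and "rotation" of the camera in the world. Camera axes: x right, y down, z forward; pixel columns grow to the right and rows downward; lengths in m; the calibration is good to about 2 mm. A picture is of the moment at which its call begins.
- arm.sign_off(): hands the job in, once; it reports no verdict.
Trained networks look in the newest picture that a camera, given by its name, has taken for a name from the list of things; names that differ only in an ending like _2 or _b are one class to them, and where a whole thing is asked for, a point or a joint stands for the part that bears it (a point fixed in the world has none). Each returns a list of dicts, best first, with "p" (0 to 1); they miss things now and then, are a little off and sometimes report something else, mostly with a low value. They report only what shows in the picture. A call takes as long as a camera call. They do not tell look-alikes from the thing itself.
- search_frame(camera, target): "point" ([x, y, z] in m, in world coordinates, good to about 4 mm: the middle of the surface that is visible of it).
- pinpoint(camera, target): "point" ([x, y, z] in m, in world coordinates, good to about 4 mm: a listed point, or the origin of a listed thing).
The state is a dict: "clock": time; "joints": joint angles; "dq": joint speeds; "joint_efforts": joint torques, N m; "position": TCP position; "ee_rot": TCP orientation; "force": force on the tool from outside, world axes, zero at the start; "ft_torque": the same for the moment, N m; "width": opening from 0.0 (shut) to 1.0 (fully open).
Only numpy, scipy, OpenCV 4.12 (cv2) and the standard library are available. Lean on these libraries where they do the work, as an engineer would, in place of code of your own. Each camera call takes 0.05 s, during which the arm holds its last target. There are 200 camera calls.

## Task

Pull the rack of the empty jar bath up by its black knob, click by click, until you feel it come up against its stop screw without forcing it, and let go so that the pawl holds it up. Stand the spice jar upright on the raised rack, then press the pawl's tail down gently and keep it down until the rack with the jar has sunk right to the bottom of the tub; let the pawl spring back and leave everything else where it is.

Things in the scene. Friction and masses are not known exactly. Their poses are not given: they have to be found in the camera images.
- stand: Jar bath of plain steel, fixed: base plate 150 (x) x 280 (y) x 6 mm, square open tub 110 mm wide, rim 51 mm up. Origin: on the worktop under the tub's centre. Its +y points from the tub to the lift rail (axis at y = 95 mm), the pawl (pivot y = 113, z = 66 mm) and the pawl's tail pad (y = 185 mm). A 14 x 30 mm post, 145 mm high, stands behind the rail (x = 30 mm).
- head: Steel stop block 66 x 30 x 12 mm round the rail. Origin: centre of its underside, 132 mm up. A stop screw hangs from it in front of the rail and stops a sprung rubber buffer on the rail. How far it hangs differs and is not measured: they meet at a lift between 52 and 72 mm. The buffer gives 4 mm per 10 N, then is solid (9 mm); over 25 N is forcing. The screw's top stays below z = 0.165.
- rack (a joint): Lift of the rack, m: 0 = down, limit 0.085. Rack (0.5 kg): 86 mm square tray, 6 mm lip, 78 mm clear inside, hung on a toothed rail. The pawl lets it rise and holds it every 10 mm, about 1 mm below the round figure; it starts at 0 to 20 mm. Raising takes 5 N, up to 6 N more at each tooth, plus 1 N per 10 mm/s: raise slowly. With the pawl lifted it sinks by itself at 50 to 80 mm/s.
- rack_knob (a point): Centre of the rack's black knob on top of the rail: a plain upright cylinder, dia. 24 mm, 41 mm tall; its top is 20 mm above this point. Grip it firmly from above. 186 mm above the worktop when the rack is down; moves with the rack (up to 265 mm).
- rack_seat (a point): Centre of the rack tray's upper face, where the jar's underside goes; 16 mm above the worktop when the rack is down; moves with the rack. A hanger strip rises from the tray at 39 mm toward the stand's +y.
- pawl (a joint): Angle of the sprung pawl in rad: 0 = engaged, grows as its tail is pressed down, end stop at 0.30. Free of the teeth above about 0.15; each passing tooth moves it to 0.13. Pressing the tail takes 2 to 5 N before the solid end stop; more than 25 N on it is too much.
- pawl_pad (a point): Centre of the upper face of the 26 x 26 mm black pad on the pawl's tail, 76 mm above the worktop when engaged; pressing it straight down 12 mm frees the pawl, its end stop is at about 21 mm.
- jar: Spice jar, dia. 57 mm, 89 mm tall with its lid, brown with a cream band, 0.14 to 0.28 kg, standing on the worktop to the right of the bath. Origin: centre of its underside, z up its axis.
- pepper_mill: Bystander: light wooden pepper mill, dia. 52 mm, 172 mm tall, at the back. Origin: centre of its underside. Leave alone.
- egg_timer: Bystander: round cream kitchen timer, 65 mm dia., 58 mm tall, front left. Origin: centre of its underside. Leave alone.
- mortar: Bystander: white mortar, dia. 134 mm, 64 mm tall, on the left. Origin: centre of its underside. Leave alone.
Not all that is in view belongs to the job. Leave any pink or purple look-alike of the jar alone.

How it is judged:
On the way, in this order (a step that is already met when the one before it is completed fails the run):
1. the rack is raised until its buffer bears on the stop screw (more than 1.5 N) (contact force between rack and head above 1.5 N), for 0.05 s.
2. the rack is let go and the pawl holds it up (lift over 38 mm) (contact force between the fingers and rack below 0.05 N and value of joint rack above 0.038 m and velocity of joint rack above -0.005 m/s and value of joint pawl below 0.08 rad), for 0.3 s.
3. the jar stands released and upright on the raised rack (value of joint rack above 0.038 m and distance between jar and rack_seat below 0.016 m and angle between jar's own z axis and vertical below 0.1 rad and contact force between the fingers and jar below 0.05 N and contact force between jar and rack above 0.5 N), for 0.3 s.
At the end, for the whole second after the job is handed in: The rack is down in the tub (lift under 4 mm) with the jar standing upright on it (underside within 16 mm of the tray's centre, tilt under 0.1 rad) at rest, and the pawl has sprung back (under 0.08 rad) (value of joint rack below 0.004 m and value of joint pawl below 0.08 rad and distance between jar and rack_seat below 0.016 m and angle between jar's own z axis and vertical below 0.1 rad and linear speed of jar below 0.02 m/s); the robot touches nothing.
It fails at once if the rack is forced against its stop (over 25 N) (contact force between rack and head above 25 N).
It fails at once if the fingers press the pawl with more than 25 N (contact force between the fingers and pawl above 25 N).
It fails at once if a bystander is moved more than 30 mm (distance of any of pepper_mill, egg_timer, mortar from where it was at the start of the episode above 0.03 m).
It also fails if it takes over 72 s, if anything falls off the work surface, if the arm or the gripper's body presses on something with over 40 N, if the wrist force passes 120 N, or if a joint passes its speed limit or range.

## Working session

There is one attempt and no reset: what is moved stays moved. The work goes in short steps, Python scripts to look and compute and a tool call to move; the robot and the scene stay as the last step left them, time stands still between calls to the robot, and variables do not carry over. Pictures are saved under pics/ and viewed, about 8 in all and at most 12, crops included, and the job is handed in when it is done.

Besides the shell and the picture viewer there is one more tool, called after "Emit:" as name(argument=value, ...), one argument or row to a line, values as JSON. arm_command: Moves the arm, as the interface text tells. Its arguments: {"type":"object","properties":{"motion":{"type":"array"},"newtons":{"type":"number"}},"required":["motion"]}

```bash
ls && mkdir -p pics && python3 - <<'E'
from cell import arm,get_image,search_frame,pinpoint
import cv2,numpy as np
np.set_printoptions(precision=4,suppress=True)
s=arm.observe();print(s)
ims=[]
for c in("scene","top"):
    d=get_image(c);ims.append(d);print(c,d["origin"],d["rotation"].tolist(),d["K"].tolist())
    for t in("stand","head","rack_knob","rack_seat","pawl_pad","jar","pepper_mill","egg_timer","mortar"):
        print(t,[(np.round(r["point"],4).tolist(),round(r["p"],2)) for r in pinpoint(c,t)[:3]])
    cv2.imwrite(f"pics/{c}1.png",d["frame"][:,:,::-1])
E
```

```text
pics
{'clock': 0.0, 'joints': array([ 1.0014,  0.4352,  0.025 ,  1.5741, -0.0116,  1.134 , -0.0751]), 'dq': array([-0.0003, -0.0003,  0.0004,  0.0002, -0.0015, -0.0019, -0.0007]), 'joint_efforts': array([ -0.0014, -66.7839,   0.9841, -31.4461,  -0.0606,   0.0428,
         0.0001]), 'position': array([ 0.2811, -0.5579,  0.4039]), 'ee_rot': array([ 0.8597,  1.396 , -0.8585]), 'force': array([-0.4396, -0.5028,  0.5119]), 'ft_torque': array([ 0.0333,  0.0023, -0.0459]), 'width': 1.0037244460974726}
scene [0.3147 1.4036 0.7523] [-0.218554948304514, 2.543420398720757, -1.6446838527730914] [[588.3416450831065, 0.0, 310.06666924067224], [0.0, 588.3416450831065, 240.43122882475515], [0.0, 0.0, 1.0]]
stand [([0.5146, -0.0219, 0.0017], 0.92), ([0.5378, 0.1645, 0.0787], 0.55)]
head [([0.5247, 0.0734, 0.1271], 0.66), ([0.5139, -0.0206, 0.002], 0.53)]
rack_knob [([0.5249, 0.0728, 0.1994], 0.85)]
rack_seat [([0.5155, -0.016, 0.0251], 0.62)]
pawl_pad [([0.5401, 0.1629, 0.0788], 0.73)]
jar [([0.3469, -0.2228, -0.0045], 0.91), ([0.4427, -0.2687, -0.0033], 0.62)]
pepper_mill [([0.7397, -0.1768, -0.0018], 0.59)]
egg_timer [([0.3906, 0.3523, -0.0005], 0.63)]
mortar [([0.5519, 0.4291, -0.0007], 0.78)]
top [0.1642 0.1966 1.6388] [-1.8391984451712875, 2.3373176266799836, -0.30187250691931483] [[570.2904161115279, 0.0, 320.71250874143215], [0.0, 570.2904161115279, 238.71825190727202], [0.0, 0.0, 1.0]]
stand [([0.512, -0.019, 0.0016], 0.78)]
head [([0.5314, 0.0732, 0.1322], 0.51)]
rack_knob [([0.523, 0.0756, 0.196], 0.96)]
rack_seat [([0.5131, -0.0219, 0.0026], 0.72), ([0.517, -0.0187, 0.0258], 0.62), ([0.4395, -0.2683, -0.0045], 0.16)]
pawl_pad []
jar [([0.3429, -0.2233, -0.0009], 0.9), ([0.4409, -0.27, -0.0011], 0.8), ([0.4394, -0.1706, -0.0012], 0.74)]
pepper_mill [([0.7404, -0.1778, 0.0012], 0.8)]
egg_timer [([0.388, 0.348, 0.0011], 0.66)]
mortar [([0.5537, 0.4284, 0.0005], 0.81)]
```

View pics/scene1.png

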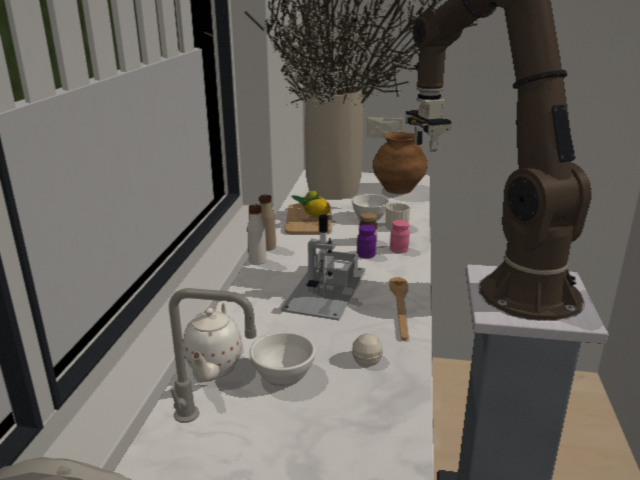

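View pics/top1.png

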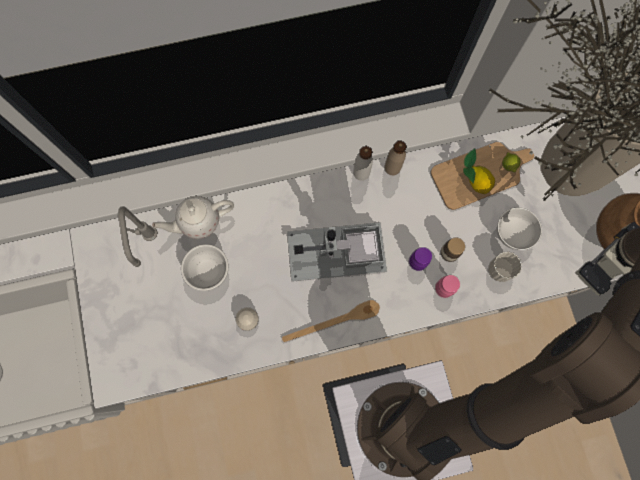

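```bash
cat > h.py <<'E'
import numpy as np,cv2
from scipy.spatial.transform import Rotation as R
from cell import arm,get_image,search_frame,pinpoint
np.set_printoptions(precision=4,suppress=True)
def cloud(c):
    d=get_image(c);z=d["range_z"];v,u=np.indices(z.shape);K=d["K"]
    p=np.stack([(u-K[0,2])/K[0,0]*z,(v-K[1,2])/K[1,1]*z,z],-1)
    rot=np.array(d["rotation"]);M=rot if rot.shape==(3,3) else R.from_rotvec(rot).as_matrix()
    p=p@M.T+d["origin"];p[z==0]=np.nan
    return p,d
def near(p,x,y,r,z0,z1):
    return (np.hypot(p[...,0]-x,p[...,1]-y)<r)&(p[...,2]>z0)&(p[...,2]<z1)
def tool():
    s=arm.observe();M=R.from_rotvec(s["ee_rot"]).as_matrix()
    return s,M
E
python3 - <<'E'
from h import *
s,M=tool();print(M)
for c in("top","scene"):
    p,d=cloud(c);f=d["frame"].astype(int)
    def rep(n,m,col=True):
        q=p[m]
        if len(q): print(c,n,len(q),"med",np.median(q,0),"min",np.percentile(q,3,axis=0),"max",np.percentile(q,97,axis=0),"rgb",np.median(f[m],0))
    rep("knob top",near(p,.524,.074,.03,.198,.25)); 
    rep("pad",near(p,.54,.163,.03,.06,.1))
    for n,x,y in(("jarA",.441,-.27),("jarB",.343,-.223),("jarC",.439,-.17)):
        rep(n+" top",near(p,x,y,.045,.08,.1)); rep(n,near(p,x,y,.045,.02,.1))
    m=near(p,.52,.03,.22,.003,.012)
    if c=="top":
        r=cv2.minAreaRect(p[m][:,:2].astype(np.float32));print("plate",r,m.sum())
        m=near(p,.514,-.019,.085,.045,.056);r=cv2.minAreaRect(p[m][:,:2].astype(np.float32));print("rim",r,m.sum())
        m=near(p,.514,-.019,.05,.015,.035);rep("tray",m)
        m=near(p,.44,-.3,.25,.02,.3);
        print("obst >.1 near jar:",[np.round(q,3).tolist() for q in p[near(p,.44,-.27,.12,.1,.5)][:3]])
big=[cv2.resize(cv2.imread(f"pics/{a}1.png")[y:y+h,x:x+w],None,fx=k,fy=k,interpolation=cv2.INTER_CUBIC) for a,x,y,w,h,k in(("scene",270,190,150,140,3),("top",270,210,200,140,3))]
o=np.zeros((840,600,3),np.uint8);o[:420,:450]=big[0];o[420:,:600]=big[1];cv2.imwrite("pics/crop.png",cv2.resize(o,None,fx=.71,fy=.71))
E
```

```text
[[ 0.      0.8931  0.4499]
 [-0.0001  0.4499 -0.8931]
 [-1.     -0.      0.0001]]
top knob top 75 med [0.5272 0.0742 0.2135] min [0.5182 0.064  0.2   ] max [0.5393 0.0841 0.2202] rgb [32. 31. 32.]
top pad 105 med [0.54   0.1593 0.0746] min [0.5286 0.1362 0.0682] max [0.5527 0.1745 0.081 ] rgb [36. 36. 37.]
top jarA top 237 med [ 0.4444 -0.269   0.0876] min [ 0.4236 -0.2907  0.0815] max [ 0.466  -0.2477  0.0935] rgb [144. 117.  84.]
top jarA 414 med [ 0.4401 -0.261   0.0833] min [ 0.4172 -0.2892  0.0259] max [ 0.465  -0.2421  0.0931] rgb [137.5 113.   82. ]
top jarB top 255 med [ 0.3451 -0.2225  0.0872] min [ 0.3236 -0.2453  0.0815] max [ 0.3662 -0.2018  0.0933] rgb [194. 106. 126.]
top jarB 404 med [ 0.3425 -0.2156  0.0842] min [ 0.3197 -0.2443  0.028 ] max [ 0.3671 -0.1964  0.0926] rgb [190. 103. 123.]
top jarC top 240 med [ 0.4395 -0.1711  0.0878] min [ 0.4179 -0.1922  0.0817] max [ 0.4607 -0.1494  0.0942] rgb [101.  50. 121.]
top jarC 392 med [ 0.4347 -0.1643  0.0847] min [ 0.4134 -0.1916  0.0266] max [ 0.4607 -0.1441  0.0931] rgb [ 99.  48. 119.]
plate ((0.5190096497535706, 0.029
[... 639 characters left out ...]
66  0.0803] max [ 0.4625 -0.2419  0.0905] rgb [121.  99.  72.]
scene jarA 220 med [ 0.4374 -0.2559  0.0787] min [ 0.4135 -0.2847  0.0343] max [ 0.4635 -0.2429  0.0902] rgb [84.5 73.5 57. ]
scene jarB top 121 med [ 0.3416 -0.215   0.0867] min [ 0.3202 -0.2418  0.0803] max [ 0.3628 -0.1958  0.0892] rgb [175.  94. 113.]
scene jarB 474 med [ 0.3417 -0.2038  0.0588] min [ 0.317  -0.2342  0.0221] max [ 0.3673 -0.1919  0.0887] rgb [118.5  64.   76. ]
scene jarC top 122 med [ 0.4353 -0.162   0.0866] min [ 0.4146 -0.1897  0.0812] max [ 0.4573 -0.1434  0.0898] rgb [ 84.  36. 104.]
scene jarC 484 med [ 0.435  -0.1509  0.0598] min [ 0.411  -0.1824  0.023 ] max [ 0.4605 -0.1399  0.0887] rgb [60. 26. 74.]
```

View pics/crop.png

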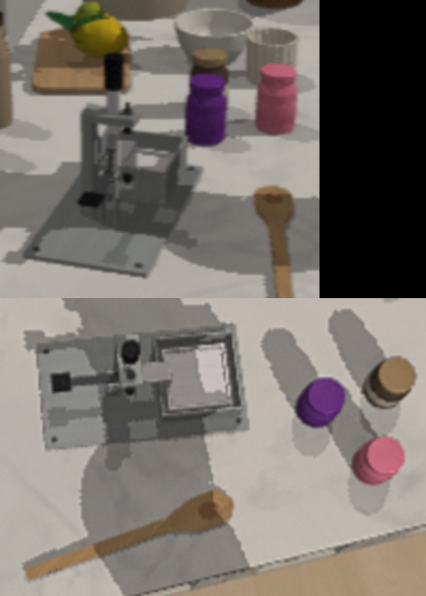

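The pictures show the stand with its black knob at about scene (323,225) / top (331,236) and the pad at top (298,250). The brown jar is at top (453,249), with the purple look-alike at (420,259) and the pink one at (447,287). Stand yaw is about −7.7° and the knob is about 10 mm up. I'll align the tool with the stand's axes and go to the knob.

Emit:
arm_command(
  motion=[
    [60,-8,0,0,-10,0,0],
    [60,-8,0,0,-10,0,0],
    [60,-8,0,0,-10,0,0],
    [60,-8,0,0,-10,0,0],
    [60,-8,0,0,-10,0,0],
  ],
  newtons=30,
)

```text
clock: 1.72
position: [0.2812, -0.5581, 0.445]
ee_rot: [0.177, 1.564, -0.177]
force: [0.0, -0.4, -0.4]
width: 0.657
```

Emit:
arm_command(
  motion=[
    [60,0,0,0,-5.6,0,0],
    [60,0,55,13,0,0,0],
    [60,0,55,13,0,0,0],
    [60,0,55,13,0,0,0],
    [60,0,55,13,0,0,0],
  ],
)

```text
clock: 2.35
position: [0.3625, -0.3453, 0.4449]
ee_rot: [0.105, 1.568, -0.105]
force: [0.9, -0.0, 0.7]
width: 0.656
```

Emit:
arm_command(
  motion=[
    [60,0,55,13,0,0,0],
    [60,0,55,13,0,0,0],
    [60,0,55,13,0,0,0],
    [60,0,55,13,0,0,0],
    [60,0,55,13,0,0,0],
  ],
)

```text
clock: 2.98
position: [0.4635, -0.0815, 0.4451]
ee_rot: [0.105, 1.567, -0.106]
force: [1.8, -0.5, 0.5]
width: 0.654
```

```bash
cat > w.py <<'E'
from h import *
import sys
s,M=tool();print("t",s["clock"],"tcp",s["position"],"F",s["force"],"w",s["width"]);print(M)
g=np.array([float(a) for a in sys.argv[1:4]])
tgt=g-M[:,0]*.159
print("to go tool mm",M.T@(tgt-s["position"])*1000, "pts",s["position"]+.159*M[:,0])
print("q",s["joints"])
E
python3 w.py .525 .074 .199
```

```text
t 2.975 tcp [ 0.4635 -0.0815  0.4451] F [ 1.8072 -0.4825  0.4936] w 0.6544182339901337
[[ 0.0009  0.1337  0.991 ]
 [-0.0005  0.991  -0.1337]
 [-1.     -0.0003  0.001 ]]
to go tool mm [ 87.0727 162.3918  39.898 ] pts [ 0.4637 -0.0816  0.2861]
q [ 0.484   0.1895 -0.4926  1.8415  0.099   1.1336 -0.1772]
```

Emit:
arm_command(
  motion=[
    [60,0,54,13,0,0,0],
    [60,0,54,13,0,0,0],
    [60,0,54,14,0,0,0],
    [60,20,0,0,0,0,0],
    [60,20,0,0,0,0,0],
  ],
)

```text
clock: 3.6
position: [0.5246, 0.073, 0.4043]
ee_rot: [0.104, 1.568, -0.103]
force: [0.7, -1.0, -0.2]
width: 0.651
```

```bash
python3 w.py .525 .074 .199; python3 - <<'E'
from h import *
ims=[]
for c in("scene","top"):
    f=get_image(c)["frame"][:,:,::-1];x,y=((260,170) if c=="scene" else (270,190))
    ims.append(cv2.resize(f[y:y+130,x:x+130],None,fx=3,fy=3,interpolation=cv2.INTER_CUBIC))
cv2.imwrite("pics/knob.png",np.hstack(ims))
E
```

```text
t 3.6 tcp [0.5246 0.073  0.4043] F [ 0.6695 -0.9922 -0.1819] w 0.6505090407150799
[[ 0.0005  0.1316  0.9913]
 [ 0.0002  0.9913 -0.1316]
 [-1.      0.0003  0.0004]]
to go tool mm [46.2625  0.9566  0.2024] pts [0.5247 0.0731 0.2453]
q [ 0.1933  0.3398 -0.5613  1.7703  0.2016  1.0884 -0.5682]
```

View pics/knob.png

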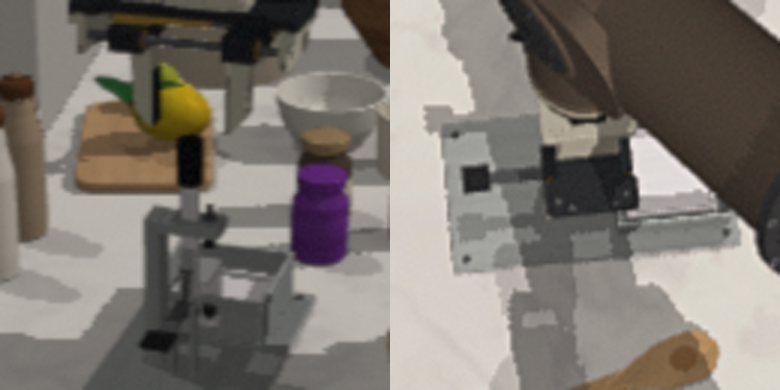

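The scene crop shows the knob (190,160) centred between the two fingers (148 and 235), so I'll descend and close.

Emit:
arm_command(
  motion=[
    [60,16,1,0,0,0,0],
    [60,16,0,0,0,0,0],
    [60,14,0,0,0,0,0],
    [15,0,0,0,0,0,0],
    [15,0,0,0,0,0,0],
  ],
  newtons=45,
)

```text
clock: 4.32
position: [0.5247, 0.0731, 0.359]
ee_rot: [0.105, 1.568, -0.105]
force: [0.1, 0.8, 1.2]
width: 0.484
```

Emit:
arm_command(
  motion=[
    [15,0,0,0,0,0,0],
    [15,0,0,0,0,0,0],
    [15,0,0,0,0,0,0],
  ],
)

```text
clock: 4.7
position: [0.5259, 0.0728, 0.3594]
ee_rot: [0.106, 1.564, -0.105]
force: [8.2, 0.1, -5.1]
width: 0.252
```

```bash
python3 w.py .525 .074 .199
```

```text
t 4.7 tcp [0.5259 0.0728 0.3594] F [ 8.1759  0.0803 -5.0761] w 0.25164744904037356
[[ 0.0042  0.134   0.991 ]
 [ 0.0006  0.991  -0.134 ]
 [-1.      0.0011  0.004 ]]
to go tool mm [ 1.3893  0.8802 -1.7352] pts [0.5266 0.0729 0.2004]
q [ 0.1785  0.3855 -0.5484  1.8286  0.2379  0.9887 -0.6027]
```

Emit:
arm_command(
  motion=[
    [15,-1,0,2,0,0,0],
    [15,-2,0,0,0,0,0],
    [15,-2,0,0,0,0,0],
    [15,-2,0,0,0,0,0],
    [15,-2,0,0,0,0,0],
  ],
)

```text
clock: 5.32
position: [0.5266, 0.0728, 0.3677]
ee_rot: [0.105, 1.568, -0.105]
force: [4.0, 1.3, -7.2]
width: 0.253
```

Emit:
arm_command(
  motion=[
    [15,-2,0,0,0,0,0],
    [15,-2,0,0,0,0,0],
    [15,-2,0,0,0,0,0],
    [15,-2,0,0,0,0,0],
    [15,-2,0,0,0,0,0],
  ],
)

```text
clock: 5.95
position: [0.5266, 0.0728, 0.3778]
ee_rot: [0.105, 1.568, -0.105]
force: [4.8, 1.4, -6.2]
width: 0.255
```

Emit:
arm_command(
  motion=[
    [15,-2,0,0,0,0,0],
    [15,-2,0,0,0,0,0],
    [15,-2,0,0,0,0,0],
    [15,-2,0,0,0,0,0],
    [15,-2,0,0,0,0,0],
  ],
)

```text
clock: 6.58
position: [0.5266, 0.0728, 0.3878]
ee_rot: [0.105, 1.568, -0.105]
force: [4.7, 1.4, -7.7]
width: 0.251
```

```bash
python3 w.py .525 .074 .199; python3 - <<'E'
from h import *
for c in("scene","top"):
    print(c,[(r["point"],r["p"]) for r in pinpoint(c,"rack_knob")+pinpoint(c,"rack_seat")])
E
```

```text
t 6.575 tcp [0.5266 0.0728 0.3878] F [ 4.7378  1.3801 -7.7251] w 0.2511426685025895
[[ 0.0003  0.1332  0.9911]
 [ 0.0001  0.9911 -0.1332]
 [-1.      0.0002  0.0003]]
to go tool mm [29.8326  0.9178 -1.8336] pts [0.5267 0.0728 0.2288]
q [ 0.188   0.3587 -0.5568  1.7884  0.2149  1.0548 -0.5807]
scene [([0.5292, 0.0717, 0.1981], 0.97), ([0.5178, -0.0151, 0.025], 0.57)]
top [([0.5139, -0.0171, 0.0254], 0.64)]
```

```bash
python3 - <<'E'
from h import *
for c in("scene","top"):
    get_image(c);print(c,[(r["point"],r["p"]) for r in pinpoint(c,"rack_knob")+pinpoint(c,"rack_seat")])
E
```

```text
scene [([0.5255, 0.0725, 0.2275], 0.64), ([0.5291, 0.0739, 0.132], 0.7), ([0.5372, 0.1633, 0.0683], 0.67), ([0.518, -0.0177, 0.0536], 0.65)]
top [([0.5113, -0.0164, 0.051], 0.97), ([0.3872, 0.3489, -0.0008], 0.38)]
```

Emit:
arm_command(
  motion=[
    [15,-2,0,0,0,0,0],
    [15,-2,0,0,0,0,0],
    [15,-2,0,0,0,0,0],
    [15,-2,0,0,0,0,0],
    [15,-1,0,0,0,0,0],
  ],
)

```text
clock: 7.7
position: [0.5267, 0.0728, 0.3963]
ee_rot: [0.105, 1.568, -0.105]
force: [5.3, 1.0, -4.4]
width: 0.253
```

Emit:
arm_command(
  motion=[
    [15,-1,0,0,0,0,0],
    [15,-1,0,0,0,0,0],
    [15,-1,0,0,0,0,0],
  ],
)

```text
clock: 8.07
position: [0.5267, 0.0728, 0.3995]
ee_rot: [0.105, 1.568, -0.105]
force: [5.7, 2.3, -6.0]
width: 0.258
```

Emit:
arm_command(
  motion=[
    [15,-1,0,0,0,0,0],
    [15,-1,0,0,0,0,0],
  ],
)

```text
clock: 8.32
position: [0.5266, 0.0728, 0.4015]
ee_rot: [0.105, 1.568, -0.105]
force: [7.3, 1.6, -9.0]
width: 0.254
```

Emit:
arm_command(
  motion=[
    [15,-1,0,0,0,0,0],
    [15,-1,0,0,0,0,0],
  ],
)

```text
clock: 8.57
position: [0.5267, 0.0728, 0.4033]
ee_rot: [0.105, 1.568, -0.105]
force: [6.9, 3.0, -9.3]
width: 0.255
```

Emit:
arm_command(
  motion=[
    [15,-1,0,0,0,0,0],
    [15,0,0,0,0,0,0],
  ],
)

```text
clock: 8.82
position: [0.5267, 0.0728, 0.4044]
ee_rot: [0.105, 1.568, -0.105]
force: [6.1, 2.3, -8.1]
width: 0.256
```

Emit:
arm_command(
  motion=[
    [15,-1,0,0,0,0,0],
    [15,0,0,0,0,0,0],
  ],
)

```text
clock: 9.07
position: [0.5267, 0.0728, 0.4053]
ee_rot: [0.105, 1.568, -0.105]
force: [7.0, 2.2, -8.4]
width: 0.258
```

Emit:
arm_command(
  motion=[
    [15,-1,0,0,0,0,0],
    [15,0,0,0,0,0,0],
  ],
)

```text
clock: 9.32
position: [0.5267, 0.0728, 0.4066]
ee_rot: [0.105, 1.568, -0.105]
force: [4.8, 1.4, -5.2]
width: 0.251
```

Emit:
arm_command(
  motion=[
    [15,-1,0,0,0,0,0],
    [15,0,0,0,0,0,0],
  ],
)

```text
clock: 9.57
position: [0.5266, 0.0728, 0.4076]
ee_rot: [0.105, 1.568, -0.105]
force: [5.9, 1.9, -4.6]
width: 0.251
```

Emit:
arm_command(
  motion=[
    [15,-1,0,0,0,0,0],
    [15,0,0,0,0,0,0],
  ],
)

```text
clock: 9.82
position: [0.5266, 0.0728, 0.4086]
ee_rot: [0.105, 1.568, -0.105]
force: [5.7, 1.2, -5.6]
width: 0.252
```

Emit:
arm_command(
  motion=[
    [15,-1,0,0,0,0,0],
    [15,0,0,0,0,0,0],
  ],
)

```text
clock: 10.07
position: [0.5266, 0.0728, 0.4096]
ee_rot: [0.105, 1.568, -0.105]
force: [5.5, 1.3, -4.9]
width: 0.253
```

Emit:
arm_command(
  motion=[
    [15,-1,0,0,0,0,0],
    [15,0,0,0,0,0,0],
  ],
)

```text
clock: 10.32
position: [0.5266, 0.0728, 0.4107]
ee_rot: [0.105, 1.568, -0.105]
force: [5.0, 1.5, -6.0]
width: 0.251
```

Emit:
arm_command(
  motion=[
    [15,-1,0,0,0,0,0],
    [15,0,0,0,0,0,0],
  ],
)

```text
clock: 10.58
position: [0.5266, 0.0728, 0.4116]
ee_rot: [0.105, 1.568, -0.105]
force: [6.8, 1.7, -6.4]
width: 0.256
```

Emit:
arm_command(
  motion=[
    [15,-1,0,0,0,0,0],
    [15,0,0,0,0,0,0],
  ],
)

```text
clock: 10.82
position: [0.5267, 0.0728, 0.4124]
ee_rot: [0.105, 1.568, -0.105]
force: [6.3, 2.9, -7.2]
width: 0.257
```

Emit:
arm_command(
  motion=[
    [15,-1,0,0,0,0,0],
    [15,0,0,0,0,0,0],
  ],
)

```text
clock: 11.08
position: [0.5266, 0.0728, 0.4134]
ee_rot: [0.105, 1.568, -0.105]
force: [5.8, 1.5, -7.5]
width: 0.253
```

Emit:
arm_command(
  motion=[
    [15,-1,0,0,0,0,0],
    [15,0,0,0,0,0,0],
  ],
)

```text
clock: 11.32
position: [0.5267, 0.0728, 0.4143]
ee_rot: [0.105, 1.568, -0.105]
force: [6.9, 2.3, -7.2]
width: 0.249
```

Emit:
arm_command(
  motion=[
    [15,-1,0,0,0,0,0],
    [15,0,0,0,0,0,0],
  ],
)

```text
clock: 11.58
position: [0.5267, 0.0728, 0.4153]
ee_rot: [0.105, 1.568, -0.105]
force: [6.4, 2.1, -9.4]
width: 0.253
```

Emit:
arm_command(
  motion=[
    [15,-1,0,0,0,0,0],
    [15,0,0,0,0,0,0],
  ],
)

```text
clock: 11.82
position: [0.5266, 0.0728, 0.4166]
ee_rot: [0.105, 1.568, -0.105]
force: [5.5, 0.5, -4.2]
width: 0.25
```

Emit:
arm_command(
  motion=[
    [15,-1,0,0,0,0,0],
    [15,0,0,0,0,0,0],
  ],
)

```text
clock: 12.08
position: [0.5266, 0.0728, 0.4174]
ee_rot: [0.105, 1.568, -0.105]
force: [5.2, 1.3, -6.9]
width: 0.256
```

Emit:
arm_command(
  motion=[
    [15,-1,0,0,0,0,0],
    [15,0,0,0,0,0,0],
  ],
)

```text
clock: 12.32
position: [0.5267, 0.0728, 0.4182]
ee_rot: [0.105, 1.568, -0.105]
force: [6.4, 1.9, -8.0]
width: 0.252
```

Emit:
arm_command(
  motion=[
    [15,-1,0,0,0,0,0],
    [15,0,0,0,0,0,0],
  ],
)

```text
clock: 12.58
position: [0.5267, 0.0728, 0.419]
ee_rot: [0.105, 1.569, -0.105]
force: [7.1, 2.6, -10.6]
width: 0.251
```

```bash
python3 - <<'E'
from h import *
for c in("scene","top"):
    d=get_image(c);print(c,[(r["point"],r["p"]) for r in pinpoint(c,"rack_knob")+pinpoint(c,"rack_seat")])
    cv2.imwrite(f"pics/{c}2.png",d["frame"][:,:,::-1])
print(arm.observe()["force"],arm.observe()["position"])
f=cv2.imread("pics/scene2.png")[180:320,260:400];cv2.imwrite("pics/stop.png",cv2.resize(f,None,fx=4,fy=4,interpolation=cv2.INTER_CUBIC))
E
```

```text
scene [([0.5269, 0.0729, 0.2567], 0.82), ([0.519, -0.0169, 0.0852], 0.92), ([0.3916, 0.3519, -0.0042], 0.25), ([0.5241, 0.0732, 0.2568], 0.22)]
top [([0.5144, -0.0189, 0.0842], 0.91)]
[  7.1035   2.4162 -10.3638] [0.5267 0.0728 0.419 ]
```

View pics/stop.png

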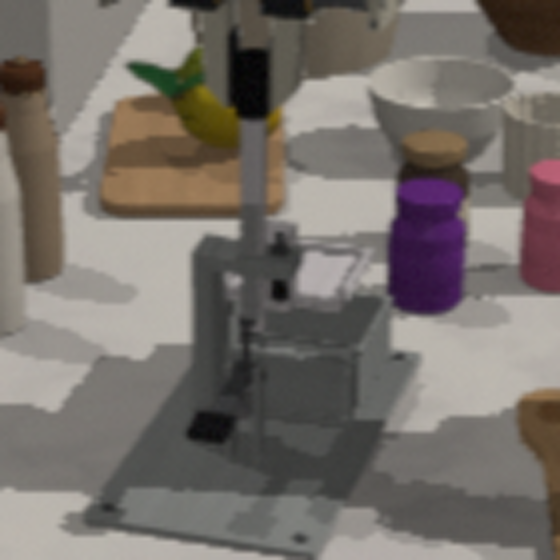

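The rack is up about 70 mm. The black buffer at (280,280) now sits right under the head and the screw. The force is climbing steadily where no tooth is due, so it is bearing on the stop. I'll go one more millimetre to be sure, then lower until the pawl takes the load.

Emit:
arm_command(
  motion=[
    [15,-1,0,0,0,0,0],
    [15,0,0,0,0,0,0],
  ],
)

```text
clock: 13.12
position: [0.5267, 0.0728, 0.4198]
ee_rot: [0.105, 1.569, -0.105]
force: [8.8, 2.6, -13.1]
width: 0.255
```

Emit:
arm_command(
  motion=[
    [15,-0.8,0,0,0,0,0],
    [15,0,0,0,0,0,0],
    [15,0,0,0,0,0,0],
  ],
)

```text
clock: 13.5
position: [0.5267, 0.0728, 0.4205]
ee_rot: [0.105, 1.569, -0.105]
force: [8.1, 4.1, -13.3]
width: 0.252
```

Emit:
arm_command(
  motion=[
    [15,1,0,1,0,0,0],
    [15,1,0,0,0,0,0],
    [15,1,0,0,0,0,0],
    [15,1,0,0,0,0,0],
  ],
)

```text
clock: 14.0
position: [0.5269, 0.073, 0.4187]
ee_rot: [0.104, 1.569, -0.105]
force: [-8.1, 0.0, 15.0]
width: 0.251
```

Emit:
arm_command(
  motion=[
    [15,0.5,0,0,0,0,0],
    [15,0,0,0,0,0,0],
  ],
)

```text
clock: 14.25
position: [0.5268, 0.073, 0.4187]
ee_rot: [0.104, 1.568, -0.105]
force: [-7.7, -1.0, 13.7]
width: 0.249
```

Emit:
arm_command(
  motion=[
    [15,-1,0,0,0,0,0],
    [15,0,0,0,0,0,0],
    [50,0,0,0,0,0,0],
    [50,0,0,0,0,0,0],
    [50,0,0,0,0,0,0],
  ],
)

```text
clock: 14.88
position: [0.5276, 0.0724, 0.4179]
ee_rot: [0.105, 1.568, -0.105]
force: [-0.0, -0.9, -0.3]
width: 0.521
```

Emit:
arm_command(
  motion=[
    [60,-5,0,0,0,0,0],
    [60,-15,0,0,0,0,0],
    [60,-15,0,0,0,0,0],
    [60,-15,0,0,0,0,0],
    [60,0,0,0,0,0,0],
  ],
)

```text
clock: 15.5
position: [0.5278, 0.0729, 0.4697]
ee_rot: [0.105, 1.565, -0.105]
force: [0.9, 0.1, -0.5]
width: 0.655
```

```bash
python3 w.py .442 -.269 .055; python3 - <<'E'
from h import *
for c in("scene","top"):
    p,d=cloud(c);print(c,[(r["point"],r["p"]) for n in("rack_knob","rack_seat","jar") for r in pinpoint(c,n)])
    m=near(p,.4425,-.269,.04,.082,.096);print("jar top minmax",[np.percentile(p[m],k,axis=0) for k in(2,98)])
    if c=="top":
        for z0,z1,n in((.075,.092,"tray/lip"),):
            m=near(p,.5145,-.0205,.07,z0,z1);print(n,cv2.minAreaRect(p[m][:,:2].astype(np.float32)),np.median(p[m],0))
E
```

```text
t 15.5 tcp [0.5278 0.0729 0.4697] F [ 0.9238  0.0791 -0.4575] w 0.6552765218035895
[[ 0.0029  0.1334  0.9911]
 [ 0.0003  0.9911 -0.1334]
 [-1.      0.0007  0.0028]]
to go tool mm [ 255.3527 -350.5927  -40.5998] pts [0.5283 0.073  0.3107]
q [ 0.2055  0.292  -0.5694  1.6641  0.166   1.2311 -0.5335]
scene [([0.5276, 0.0741, 0.2593], 0.82), ([0.5153, -0.0164, 0.0832], 0.88), ([0.4413, -0.1736, -0.0019], 0.93), ([0.4428, -0.2689, 0.0004], 0.74), ([0.5397, 0.1637, 0.0785], 0.61)]
jar top minmax [array([ 0.4183, -0.2869,  0.0825]), array([ 0.4629, -0.2411,  0.0909])]
top [([0.4424, -0.2702, -0.0021], 0.72)]
jar top minmax [array([ 0.4249, -0.2931,  0.0826]), array([ 0.4671, -0.2613,  0.0945])]
tray/lip ((0.511843740940094, -0.023508574813604355), (0.08453156054019928, 0.08537699282169342), 75.84087371826172) [ 0.5032 -0.0116  0.0851]
```

Emit:
arm_command(
  motion=[
    [84,0,-58,-7,0,0,0],
    [84,0,-58,-7,0,0,0],
    [84,0,-58,-7,0,0,0],
    [84,0,-58,-7,0,0,0],
    [84,10,-58,-6,0,0,0],
  ],
)

```text
clock: 16.52
position: [0.4546, -0.2119, 0.4586]
ee_rot: [0.104, 1.567, -0.105]
force: [1.1, -0.2, 0.6]
width: 0.915
```

Emit:
arm_command(
  motion=[
    [84,35,-60,-6,0,0,0],
    [84,40,0,0,0,0,0],
    [84,40,0,0,0,0,0],
    [84,20,0,0,0,0,0],
    [84,0,0,0,0,0,0],
  ],
)

```text
clock: 17.15
position: [0.4422, -0.2626, 0.3252]
ee_rot: [0.106, 1.571, -0.104]
force: [0.2, -0.3, -0.2]
width: 0.915
```

```bash
python3 w.py .4425 -.2695 .055; python3 - <<'E'
from h import *
a=get_image("scene")["frame"][140:270,320:450,::-1];b=get_image("top")["frame"][190:320,390:520,::-1]
cv2.imwrite("pics/jar.png",cv2.resize(np.hstack([a,b]),None,fx=3,fy=3,interpolation=cv2.INTER_CUBIC))
E
```

```text
t 17.15 tcp [ 0.4422 -0.2626  0.3252] F [ 0.2223 -0.3009 -0.1922] w 0.9152011004607449
[[-0.0029  0.1331  0.9911]
 [ 0.0017  0.9911 -0.1331]
 [-1.      0.0013 -0.0031]]
to go tool mm [111.2234  -7.1066   2.0933] pts [ 0.4417 -0.2624  0.1662]
q [ 0.7199  0.3744 -0.3718  1.9141  0.1716  0.8871  0.1287]
```

View pics/jar.png

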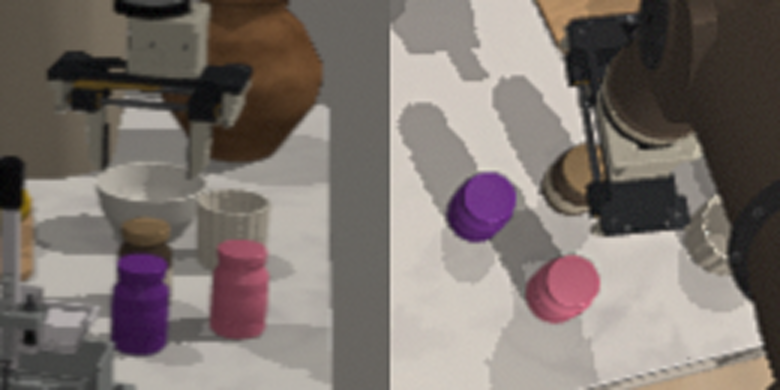

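The brown jar (scene 147,245) lies midway between the fingers (98 and 195), and the look-alikes are clear of them. I'll descend and grip.

Emit:
arm_command(
  motion=[
    [84,20,-7,2,0,0,0],
    [84,30,0,0,0,0,0],
    [84,30,0,0,0,0,0],
    [84,20,0,0,0,0,0],
    [84,11,0,0,0,0,0],
  ],
)

```text
clock: 17.88
position: [0.4442, -0.2702, 0.2159]
ee_rot: [0.105, 1.567, -0.105]
force: [0.7, -0.7, -0.6]
width: 0.913
```

Emit:
arm_command(
  motion=[
    [84,0,0,0,0,0,0],
    [45,0,0,0,0,0,0],
    [45,0,0,0,0,0,0],
    [45,0,0,0,0,0,0],
    [45,0,0,0,0,0,0],
  ],
  newtons=20,
)

```text
clock: 18.5
position: [0.4436, -0.2701, 0.216]
ee_rot: [0.105, 1.568, -0.105]
force: [-2.5, 0.6, 5.7]
width: 0.595
```

```bash
python3 w.py .4425 -.2695 .055
```

```text
t 18.5 tcp [ 0.4436 -0.2701  0.216 ] F [-2.5304  0.6066  5.6677] w 0.5947219944262417
[[-0.0002  0.1334  0.9911]
 [-0.0003  0.9911 -0.1334]
 [-1.     -0.0003 -0.0002]]
to go tool mm [ 1.9935  0.4741 -1.0964] pts [ 0.4435 -0.2701  0.057 ]
q [ 0.6787  0.5322 -0.3162  2.0026  0.2658  0.6459  0.0559]
```

Emit:
arm_command(
  motion=[
    [45,0,0,0,0,0,0],
    [45,-10,0,0,0,0,0],
    [45,-30,0,0,0,0,0],
    [45,-40,0,0,0,0,0],
    [45,-40,0,0,0,0,0],
  ],
)

```text
clock: 19.12
position: [0.4436, -0.2698, 0.3371]
ee_rot: [0.105, 1.568, -0.104]
force: [1.1, -0.5, -2.1]
width: 0.594
```

Emit:
arm_command(
  motion=[
    [45,-20,20,3,0,0,0],
    [45,0,40,6,0,0,0],
    [45,0,45,7,0,0,0],
    [45,0,45,7,0,0,0],
    [45,0,45,7,0,0,0],
  ],
)

```text
clock: 19.75
position: [0.4995, -0.0793, 0.3561]
ee_rot: [0.105, 1.568, -0.105]
force: [1.0, -0.3, -2.6]
width: 0.596
```

Emit:
arm_command(
  motion=[
    [45,0,40,5,0,0,0],
    [45,0,22,2,0,0,0],
    [45,0,0,0,0,0,0],
    [45,0,0,0,0,0,0],
  ],
)

```text
clock: 20.25
position: [0.5144, -0.021, 0.3557]
ee_rot: [0.105, 1.569, -0.106]
force: [0.4, 0.1, -2.4]
width: 0.592
```

```bash
python3 w.py .5148 -.0205 .145; python3 - <<'E'
from h import *
d=get_image("scene")
for c in("scene","top"):
    if c=="top":get_image(c)
    print(c,[(np.round(r["point"],4),n,round(r["p"],2)) for n in("rack_knob","rack_seat","jar") for r in pinpoint(c,n)])
cv2.imwrite("pics/over.png",cv2.resize(d["frame"][160:320,250:410,::-1],None,fx=3.5,fy=3.5,interpolation=cv2.INTER_CUBIC))
E
```

```text
t 20.25 tcp [ 0.5144 -0.021   0.3557] F [ 0.3792  0.0579 -2.4359] w 0.5918578865970093
[[-0.0003  0.1338  0.991 ]
 [-0.0006  0.991  -0.1338]
 [-1.     -0.0007 -0.0002]]
to go tool mm [51.7145  0.725   0.3639] pts [ 0.5144 -0.0211  0.1967]
q [ 0.3032  0.3519 -0.4706  1.8727  0.1925  0.9618 -0.3876]
scene [(array([0.5286, 0.072 , 0.2546]), 'rack_knob', 0.98), (array([ 0.5149, -0.0141,  0.0864]), 'rack_seat', 0.8), (array([ 0.3445, -0.2234, -0.0034]), 'jar', 0.94), (array([ 0.4434, -0.1724,  0.0008]), 'jar', 0.74), (array([ 0.5134, -0.0209,  0.1402]), 'jar', 0.64), (array([ 0.5171, -0.0212, -0.0001]), 'jar', 0.43)]
top [(array([0.5219, 0.0747, 0.2572]), 'rack_knob', 0.97), (array([ 0.5146, -0.0162,  0.0852]), 'rack_seat', 0.55), (array([ 0.439 , -0.1696,  0.0015]), 'jar', 0.63), (array([ 0.3422, -0.2235, -0.0016]), 'jar', 0.62), (array([ 0.5143, -0.022 ,  0.1384]), 'jar', 0.57)]
```

View pics/over.png

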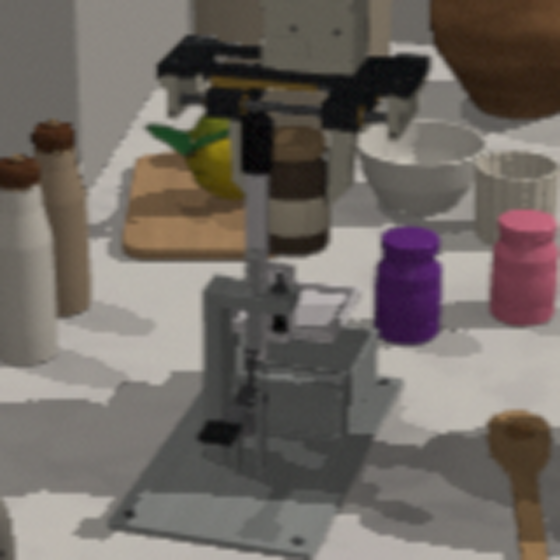

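The jar hangs upright over the raised tray at about (300,190). I'll lower it until the tray takes its weight.

Emit:
arm_command(
  motion=[
    [45,15,2,0,0,0,0],
    [45,15,0,0,0,0,0],
    [45,10,0,0,0,0,0],
    [45,6,0,0,0,0,0],
    [45,2,0,0,0,0,0],
  ],
)

```text
clock: 21.28
position: [0.5149, -0.0183, 0.3072]
ee_rot: [0.105, 1.569, -0.105]
force: [-0.3, -0.8, -2.8]
width: 0.595
```

Emit:
arm_command(
  motion=[
    [45,1.5,0,0,0,0,0],
    [45,1.5,0,0,0,0,0],
  ],
)

```text
clock: 21.52
position: [0.5151, -0.0183, 0.3049]
ee_rot: [0.105, 1.568, -0.105]
force: [-0.7, -0.6, -2.1]
width: 0.596
```

Emit:
arm_command(
  motion=[
    [45,1,0,0,0,0,0],
    [45,1,0,0,0,0,0],
  ],
)

```text
clock: 21.78
position: [0.515, -0.0183, 0.3027]
ee_rot: [0.105, 1.568, -0.105]
force: [0.1, 1.0, -2.6]
width: 0.598
```

Emit:
arm_command(
  motion=[
    [45,1,0,0,0,0,0],
    [45,0,0,0,0,0,0],
  ],
)

```text
clock: 22.02
position: [0.5149, -0.0183, 0.3016]
ee_rot: [0.105, 1.568, -0.105]
force: [0.2, 0.2, -2.3]
width: 0.594
```

Emit:
arm_command(
  motion=[
    [45,1,0,0,0,0,0],
    [45,0,0,0,0,0,0],
  ],
)

```text
clock: 22.28
position: [0.515, -0.0182, 0.3009]
ee_rot: [0.105, 1.568, -0.105]
force: [-1.0, 0.5, 2.6]
width: 0.594
```

Emit:
arm_command(
  motion=[
    [45,1,0,0,0,0,0],
    [45,0,0,0,0,0,0],
  ],
)

```text
clock: 22.52
position: [0.5149, -0.0182, 0.3006]
ee_rot: [0.105, 1.568, -0.105]
force: [-4.8, -0.3, 13.1]
width: 0.594
```

Emit:
arm_command(
  motion=[
    [45,-1,0,0,0,0,0],
    [45,0,0,0,0,0,0],
    [70,0,0,0,0,0,0],
    [88,0,0,0,0,0,0],
    [88,0,0,0,0,0,0],
  ],
)

```text
clock: 23.15
position: [0.515, -0.0183, 0.3005]
ee_rot: [0.105, 1.568, -0.105]
force: [-0.1, -0.7, -0.8]
width: 0.873
```

Emit:
arm_command(
  motion=[
    [88,0,0,0,0,0,0],
    [88,-10,0,0,0,0,0],
    [88,-25,0,0,0,0,0],
    [88,-40,0,0,0,0,0],
    [88,-40,0,0,0,0,0],
  ],
)

```text
clock: 23.78
position: [0.5147, -0.0181, 0.4175]
ee_rot: [0.105, 1.568, -0.105]
force: [0.8, 0.4, 0.4]
width: 0.961
```

Emit:
arm_command(
  motion=[
    [50,-40,0,0,0,0,0],
    [30,-30,0,0,0,0,0],
    [0,0,0,0,0,0,0],
    [0,0,0,0,0,0,0],
  ],
)

```text
clock: 24.28
position: [0.5146, -0.0183, 0.4855]
ee_rot: [0.105, 1.568, -0.105]
force: [0.4, -0.5, -0.3]
width: 0.57
```

```bash
python3 w.py .5396 .1635 .1; python3 - <<'E'
from h import *
for c in("scene","top"):
    p,d=cloud(c)
    print(c,[(np.round(r["point"],4),n,round(r["p"],2)) for n in("rack_knob","rack_seat","jar","pawl_pad","pawl") for r in pinpoint(c,n)])
    b=(d["frame"].max(-1)<70)&near(p,.54,.163,.022,.06,.09);print("pad dark",b.sum(),p[b].mean(0) if b.any() else 0)
    if c=="scene":cv2.imwrite("pics/placed.png",cv2.resize(d["frame"][160:320,250:410,::-1],None,fx=3.5,fy=3.5,interpolation=cv2.INTER_CUBIC))
E
```

```text
t 24.275 tcp [ 0.5146 -0.0183  0.4855] F [ 0.4174 -0.4636 -0.2658] w 0.5695391449964274
[[-0.0002  0.1333  0.9911]
 [-0.0002  0.9911 -0.1333]
 [-1.     -0.0002 -0.0002]]
to go tool mm [226.4684 183.595    0.6083] pts [ 0.5146 -0.0183  0.3265]
q [ 0.329   0.2389 -0.4907  1.6802  0.1179  1.2521 -0.3206]Traceback (most recent call last):
  File "<stdin>", line 4, in <module>
ValueError: it knows: egg_timer, head, jar, mortar, pawl_pad, pepper_mill, rack_knob, rack_seat, stand
```

```bash
python3 - <<'E'
from h import *
for c in("scene","top"):
    p,d=cloud(c)
    print(c,[(np.round(r["point"],4),n,round(r["p"],2)) for n in("rack_knob","rack_seat","jar","pawl_pad") for r in pinpoint(c,n)])
    b=(d["frame"].max(-1)<70)&near(p,.54,.163,.022,.06,.09);print("pad dark",b.sum(),p[b].mean(0) if b.any() else 0)
    if c=="scene":cv2.imwrite("pics/placed.png",cv2.resize(d["frame"][160:320,250:410,::-1],None,fx=3.5,fy=3.5,interpolation=cv2.INTER_CUBIC))
E
```

```text
scene [(array([0.5278, 0.0713, 0.2557]), 'rack_knob', 0.95), (array([ 0.5174, -0.0186,  0.0853]), 'rack_seat', 0.74), (array([ 0.5161, -0.0206,  0.0837]), 'jar', 0.87), (array([ 0.4427, -0.1742, -0.0023]), 'jar', 0.78), (array([ 0.3448, -0.2194, -0.0002]), 'jar', 0.75), (array([0.5399, 0.1627, 0.0798]), 'pawl_pad', 0.62)]
pad dark 78 [0.5371 0.1661 0.0747]
top [(array([0.5242, 0.0765, 0.2583]), 'rack_knob', 0.66), (array([0.5296, 0.0745, 0.134 ]), 'rack_knob', 0.64), (array([ 0.5164, -0.0168,  0.0841]), 'rack_seat', 0.7), (array([ 0.5152, -0.0192,  0.0828]), 'jar', 0.69), (array([ 0.4406, -0.1712,  0.0008]), 'jar', 0.63), (array([0.5398, 0.164 , 0.0752]), 'pawl_pad', 0.45)]
pad dark 67 [0.5397 0.162  0.0756]
```

View pics/placed.png

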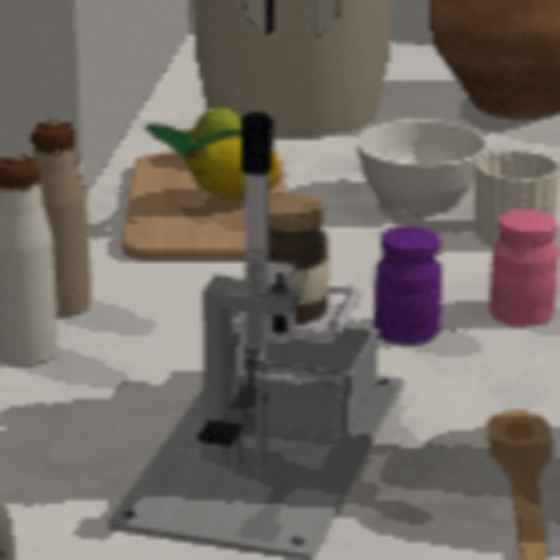

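The jar stands upright on the raised tray at (300,260), within about 3 mm of the seat centre. The pad is visible at (220,432). Next I'll check the post's extent before pressing.

```bash
python3 - <<'E'
from h import *
ey=np.array([.1335,.991]);ex=np.array([.991,-.1335])
for c in("scene","top"):
    p,d=cloud(c);q=p[near(p,.53,.1,.12,.09,.16)]
    r=q[:,:2]-[.5148,-.0205];x=r@ex;y=r@ey
    for lo,hi in((70,100),(100,130),(130,200)):
        m=(y*1e3>lo)&(y*1e3<hi);print(c,lo,m.sum(), np.percentile(np.c_[x,y,q[:,2]][m],[2,98],axis=0).round(3).tolist() if m.any() else "")
E
```

```text
scene 70 159 [[-0.03, 0.08, 0.092], [0.029, 0.1, 0.157]]
scene 100 355 [[-0.029, 0.1, 0.092], [0.035, 0.114, 0.154]]
scene 130 0 
top 70 129 [[-0.027, 0.071, 0.11], [0.016, 0.099, 0.156]]
top 100 83 [[-0.027, 0.101, 0.101], [0.037, 0.11, 0.156]]
top 130 0
```

Emit:
arm_command(
  motion=[
    [0,0,46,0,0,0,0],
    [0,0,46,0,0,0,0],
    [0,0,46,0,0,0,0],
    [0,0,48,1,0,0,0],
    [0,0,0,0,0,0,0],
  ],
  newtons=20,
)

```text
clock: 25.75
position: [0.5401, 0.1701, 0.4856]
ee_rot: [0.102, 1.569, -0.098]
force: [-0.3, -0.4, 1.2]
width: 0.004
```

```bash
python3 w.py .540 .1665 .095
```

```text
t 25.75 tcp [0.5401 0.1701 0.4856] F [-0.3346 -0.3545  1.1891] w 0.004040542850795958
[[-0.0005  0.1269  0.9919]
 [ 0.0024  0.9919 -0.1269]
 [-1.      0.0024 -0.0008]]
to go tool mm [231.5492  -4.5408   0.7187] pts [0.54   0.1705 0.3266]
q [ 0.016   0.3418 -0.565   1.5594  0.1852  1.294  -0.7007]
```

Emit:
arm_command(
  motion=[
    [0,50,-4,0,0,0,0],
    [0,50,0,0,0,0,0],
    [0,50,0,0,0,0,0],
    [0,40,0,0,0,0,0],
    [0,25,0,0,0,0,0],
  ],
)

```text
clock: 26.38
position: [0.5398, 0.1605, 0.2686]
ee_rot: [0.105, 1.57, -0.107]
force: [0.1, -0.4, 0.1]
width: 0.001
```

Emit:
arm_command(
  motion=[
    [0,4,0,0,0,0,0],
    [0,3,0,0,0,0,0],
    [0,0,0,0,0,0,0],
  ],
)

```text
clock: 26.75
position: [0.5406, 0.162, 0.2647]
ee_rot: [0.106, 1.567, -0.105]
force: [0.6, 0.9, -0.4]
width: 0.008
```

```bash
python3 w.py .540 .1665 .0565
```

```text
t 26.75 tcp [0.5406 0.162  0.2647] F [ 0.6134  0.929  -0.367 ] w 0.007773624108604697
[[ 0.0016  0.1336  0.991 ]
 [ 0.0003  0.991  -0.1336]
 [-1.      0.0005  0.0016]]
to go tool mm [49.1834  4.3154 -1.4945] pts [0.5408 0.162  0.1057]
q [-0.0329  0.5454 -0.4947  1.8471  0.3403  0.8318 -0.8326]
```

Emit:
arm_command(
  motion=[
    [0,3,3,-1,0,0,0],
    [0,3,0,0,0,0,0],
    [0,3,0,0,0,0,0],
    [0,2,0,0,0,0,0],
    [0,2,0,0,0,0,0],
  ],
)

```text
clock: 27.38
position: [0.5396, 0.1654, 0.251]
ee_rot: [0.105, 1.568, -0.105]
force: [-0.9, -0.0, 7.4]
width: 0.005
```

Emit:
arm_command(
  motion=[
    [0,2,0,0,0,0,0],
    [0,2,0,0,0,0,0],
    [0,2,0,0,0,0,0],
  ],
)

```text
clock: 27.75
position: [0.5397, 0.1653, 0.2447]
ee_rot: [0.105, 1.568, -0.104]
force: [0.3, 0.7, 1.7]
width: 0.006
```

Emit:
arm_command(
  motion=[
    [0,3,0,0,0,0,0],
    [0,3,0,0,0,0,0],
    [0,2,0,0,0,0,0],
  ],
)

```text
clock: 28.12
position: [0.5396, 0.165, 0.2364]
ee_rot: [0.105, 1.568, -0.105]
force: [0.7, 0.8, 1.5]
width: 0.006
```

Emit:
arm_command(
  motion=[
    [0,1,0,0,0,0,0],
    [0,0,0,0,0,0,0],
    [0,0,0,0,0,0,0],
    [0,0,0,0,0,0,0],
    [0,0,0,0,0,0,0],
  ],
)

```text
clock: 28.75
position: [0.5396, 0.165, 0.2357]
ee_rot: [0.105, 1.568, -0.105]
force: [1.0, 1.0, 2.7]
width: 0.006
```

Emit:
arm_command(
  motion=[
    [0,0,0,0,0,0,0],
    [0,0,0,0,0,0,0],
    [0,0,0,0,0,0,0],
    [0,0,0,0,0,0,0],
    [0,0,0,0,0,0,0],
  ],
)

```text
clock: 29.38
position: [0.5396, 0.1651, 0.2356]
ee_rot: [0.105, 1.568, -0.105]
force: [0.3, 0.3, 1.6]
width: 0.002
```

Emit:
arm_command(
  motion=[
    [0,0,0,0,0,0,0],
    [0,0,0,0,0,0,0],
    [0,0,0,0,0,0,0],
    [0,0,0,0,0,0,0],
    [0,0,0,0,0,0,0],
  ],
)

```text
clock: 30.0
position: [0.5396, 0.1651, 0.2357]
ee_rot: [0.105, 1.568, -0.105]
force: [2.4, 0.7, 1.0]
width: 0.009
```

```bash
python3 - <<'E'
from h import *
print(arm.observe()["force"])
for c in("scene","top"):
    p,d=cloud(c)
    print(c,[(np.round(r["point"],4),n,round(r["p"],2)) for n in("rack_knob","rack_seat","jar","pawl_pad") for r in pinpoint(c,n)])
    if c=="scene":cv2.imwrite("pics/sunk.png",cv2.resize(d["frame"][160:320,250:410,::-1],None,fx=3.5,fy=3.5,interpolation=cv2.INTER_CUBIC))
E
```

```text
[2.4166 0.7177 1.0142]
scene [(array([ 0.4408, -0.174 , -0.0008]), 'jar', 0.88), (array([ 0.5129, -0.0191,  0.0146]), 'jar', 0.42), (array([0.5389, 0.1637, 0.0571]), 'pawl_pad', 0.55)]
top []
```

View pics/sunk.png

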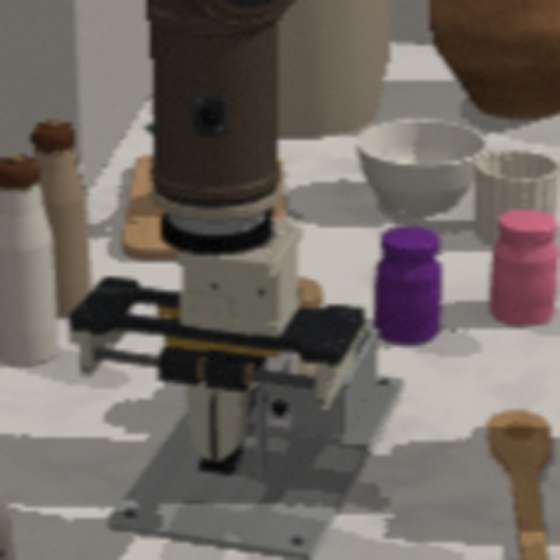

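The tail is pressed by the closed fingertips at (218,455), and the jar's lid at (305,295) has sunk. The jar's base reads z ≈ 0.015, which is the bottom. I'll hold a little longer, then lift away.

Emit:
arm_command(
  motion=[
    [0,0,0,0,0,0,0],
    [0,0,0,0,0,0,0],
    [0,0,0,0,0,0,0],
    [0,-3,0,0,0,0,0],
    [0,-5,0,0,0,0,0],
  ],
)

```text
clock: 31.12
position: [0.5395, 0.1653, 0.2439]
ee_rot: [0.105, 1.568, -0.105]
force: [0.6, 1.7, 0.6]
width: 0.002
```

Emit:
arm_command(
  motion=[
    [0,-7,0,0,0,0,0],
    [0,-10,0,0,0,0,0],
    [0,-30,0,0,0,0,0],
    [0,-50,0,0,0,0,0],
    [0,-50,0,0,0,0,0],
  ],
)

```text
clock: 31.75
position: [0.5391, 0.1649, 0.3924]
ee_rot: [0.105, 1.569, -0.105]
force: [1.0, -0.5, 0.1]
width: 0.005
```

Emit:
arm_command(
  motion=[
    [0,-50,30,0,0,0,0],
    [0,-40,40,0,0,0,0],
    [0,0,40,0,0,0,0],
    [0,0,0,0,0,0,0],
    [0,0,0,0,0,0,0],
  ],
)

```text
clock: 32.38
position: [0.5541, 0.2735, 0.4804]
ee_rot: [0.104, 1.569, -0.106]
force: [1.3, -1.5, -0.2]
width: 0.004
```

```bash
python3 - <<'E'
from h import *
s=arm.observe();print(s["clock"],s["position"],s["force"],s["dq"])
for c in("scene","top"):
    p,d=cloud(c)
    print(c,[(np.round(r["point"],4),n,round(r["p"],2)) for n in("rack_knob","rack_seat","jar","pawl_pad","egg_timer","mortar","pepper_mill") for r in pinpoint(c,n)])
    b=(d["frame"].max(-1)<70)&near(p,.54,.163,.022,.04,.09);print("pad dark",b.sum(),p[b].mean(0) if b.any() else 0)
    m=near(p,.515,-.019,.035,.095,.115);print("jar lid",m.sum(),np.median(p[m],0),p[m][:,2].std())
    if c=="scene":cv2.imwrite("pics/end.png",cv2.resize(d["frame"][160:320,250:410,::-1],None,fx=3.5,fy=3.5,interpolation=cv2.INTER_CUBIC))
E
```

```text
32.375 [0.5541 0.2735 0.4804] [ 1.3106 -1.457  -0.1713] [ 0.0155 -0.0027  0.0107  0.0058  0.0024 -0.0039 -0.0017]
scene [(array([0.5287, 0.0728, 0.1885]), 'rack_knob', 0.57), (array([0.5515, 0.4297, 0.0023]), 'rack_knob', 0.5), (array([ 0.4431, -0.1765, -0.0029]), 'jar', 0.72), (array([ 0.5157, -0.0184,  0.0142]), 'jar', 0.69), (array([ 0.3461, -0.2179, -0.0019]), 'jar', 0.63), (array([0.5403, 0.1651, 0.0798]), 'pawl_pad', 0.51), (array([ 0.3901,  0.3502, -0.0021]), 'egg_timer', 0.88), (array([ 0.5149, -0.0167,  0.0175]), 'mortar', 0.64), (array([0.5361, 0.1679, 0.079 ]), 'mortar', 0.33), (array([ 0.7402, -0.1761,  0.0003]), 'pepper_mill', 0.72)]
pad dark 77 [0.5376 0.1648 0.0741]
jar lid 69 [ 0.5008 -0.0155  0.1027] 0.002722583983873443
top [(array([ 0.7393, -0.18  ,  0.0004]), 'rack_knob', 0.57), (array([ 0.4385, -0.1709, -0.0009]), 'jar', 0.63), (array([0.5405, 0.1643, 0.0754]), 'pawl_pad', 0.61), (array([0.3872, 0.3483, 0.0002]), 'egg_timer', 0.94), (array([0.5566, 0.4301, 0.0002]), 'mortar', 0.96), (array([ 0.7376, -0.1781,  0.0013]), 'pepper_mill', 0.88)]
pad dark 17 [0.5333 0.1679 0.0765]
jar lid 0 [nan nan nan] nan
  return _methods._mean(a, axis=axis, dtype=dtype,
  ret = um.true_divide(
  ret = _var(a, axis=axis, dtype=dtype, out=out, ddof=ddof,
  arrmean = um.true_divide(arrmean, div, out=arrmean,
  ret = ret.dtype.type(ret / rcount)
```

View pics/end.png

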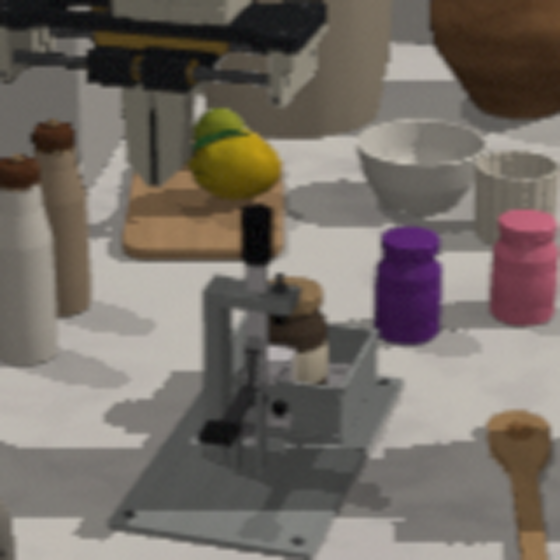

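The rack is down (knob at (257,235), z ≈ 0.188). The jar stands upright in the tub at (300,320), and the pad is back up at (220,432), z ≈ 0.076–0.08. The arm is clear, so I'm handing the job in.

```bash
python3 -c "
from cell import arm
print(arm.sign_off())"
```

```text
the job is handed in; nothing more can be done
None
```

The job is done and handed in at about 32 s on the robot's clock; no verdict was reported.

- **Raising:** I pulled the rack up by the knob in small steps to about 70 mm. The pull rose steadily to 13 N where no tooth was due, which I read as roughly 8 N on the stop screw. I then eased it back onto the pawl and let go.
- **Jar and lowering:** I set the brown jar on the raised rack until I felt it touch down, released it, then held the pawl's tail down about 18 mm for about 2 s. The rack sank and I lifted off.

Last checks:
- **Rack and knob:** the scene camera put the knob at z ≈ 0.188, against 0.186 when the rack is right down.
- **Jar:** the scene camera put its underside at z ≈ 0.014, within about 3 mm of the tray's centre, and it looks upright in the picture. The top camera could not confirm this, because the stand and arm hid the jar and it reported neither the jar nor the tray.
- **Pawl:** the pad is back at z ≈ 0.075–0.08, its engaged height.
- **Bystanders:** the pepper mill and egg timer read within about 4 mm of their first positions in both cameras. The mortar was unmoved in the top camera; the scene camera's mortar hits fell on the bath, so they were wrong.

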